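# Sweep the loose backnuts into the bench catch

### The arm

A 7-joint arm with a two-finger parallel gripper is mounted at the origin on the work surface. World frame = base frame: x ahead of the robot, y to its left, z up, the work surface at z = 0. Lengths are in m, angles in rad, forces in N, time in s.
With the tool pointing down it reaches from about 0.4 to 0.9 m from the base axis. Payload 5.5 kg.
Tool frame: the origin (TCP) lies midway between the tips of the shut fingers; the grasp point (between the pads) lies 19 mm behind it (manip.grip_depth is the distance from the TCP to the grasp point, in m); z points along the fingers, y is the line along which they close (so a half turn about z gives the same grasp; the last joint's range is limited). The gripper opens to 92 mm and grips with 3 to 60 N. Pads are 19 mm wide; open, the fingers measure 130 mm over their backs; the gripper's body (75 mm by 190 mm) begins 47 mm behind the grasp point.
Start: joints at [1.366, 0.501, -0.427, 1.55, 0.221, 1.138, -0.21], TCP at [0.293, -0.58, 0.227] pointing down, gripper open.
Joint ranges: [-2.88, 2.88], [-0.31, 2.03], [-1.54, 1.56], [0.2, 2.42], [-1.41, 4.55], [0.19, 2.02], [-2.57, 2.57]. Speed limits (rad/s): [2.57, 2.57, 3.14, 3.14, 3.14, 3.14, 3.14].

### API

Orientations are given as a unit quaternion [x, y, z, w].
In Python, from bench import manip, effector, viewer gives the robot as it stands. Calls block until the motion is done:
- manip.move_pose(position, orientation): joint-space move of the TCP to a pose.
- manip.servo_line(position, ori=None, vel=0.15): straight line of the TCP; ori=None keeps the orientation; vel is the mean speed in m/s.
- manip.movej(angles): joint-space move.
- effector.open_jaws() and effector.close(f_grip=None): open the fingers fully, or close them until they stop; f_grip is the grip in N (None keeps the last).
- manip.sleep(seconds).
- manip.solve_ik(position, orientation): joint angles nearest the present ones, or None.
- viewer.get_image(name): name is "scene" or "top" or "wrist"; returns the picture (480x640x3 uint8, red, green, blue); there is no depth.
- viewer.get_calibration(name): a dict with "vfov" (degrees; the focal length in pixels is half the picture's height over the tangent of half this angle, whatever the lens; pixels are square), "cx", "cy" (the principal point, pixels), "eye" and "attitude" of the camera in the world. Camera axes: x right, y down, z forward; pixel columns grow to the right and rows downward; lengths in m; the calibration is good to about 2 mm. The wrist camera is an equidistant fisheye: a pixel r from the principal point sees the ray r / f radians off the axis. A picture is of the moment at which its call begins: read the wrist's pose just before it. get_calibration takes no time and is no camera call; for the wrist camera it gives the pose at the moment of the call.
A pose or a line that the arm cannot do raises manip.PlanningError and nothing moves.
- manip.hand_in(): hands the job in; it is judged then, once.
Readings, each from a call of its own:
- manip.current_clock(): time.
- manip.current_q(): joint angles.
- manip.current_joint_velocities(): joint speeds.
- manip.current_tau(): joint torques, N m.
- manip.current_tool_pos(): TCP position.
- manip.current_tcp_rot(): TCP orientation.
- manip.current_force(): force on the tool from outside, world axes, zero at the start.
- manip.current_wrist_torque(): the same for the moment, N m.
- manip.current_finger_gap(): finger opening in m.
- manip.current_gripper_force(): force on a finger pad.
Only numpy, scipy, OpenCV 4.12 (cv2) and the standard library are available. Lean on these libraries where they do the work, as an engineer would, in place of code of your own. Each camera call takes 0.05 s, during which the arm holds its last target. There are 200 camera calls.

### The job

Clear the bench: use the fingertips to sweep the three loose hexagonal pipe nuts across the bench top and in through the open side of the three-sided wooden catch, so that each nut lies flat and completely inside it. Only push the nuts along the bench, never pick them up, and leave the round pipe collar, the jar and the brush where they are.

Things in the scene. Friction and masses are not known exactly. Their poses are not given: they have to be found in the camera images.
- catch: Three-sided catch of wooden strips fixed to the bench, 170 mm wide and 150 mm deep inside, walls 12 mm thick, 35 mm high; its thin bright metal floor is level with the bench (no step). Origin: on the bench, middle of the open side, on the line joining the two wall ends. x points into the catch (back wall at x = 150 mm), y along the open side (side walls at y = +-85 mm), z up.
- nut_a: Loose steel hexagonal pipe backnut lying flat on the bench: 41 mm over the flats, 47 mm over the corners, 16 mm high, with a hole about 25 mm wide, about 90 g. Origin: centre of its underside; z is its axis, x is normal to a flat.
- nut_b: Another backnut, the same in every way as nut_a.
- nut_c: The third backnut, the same in every way as nut_a.
- collar: Round steel pipe collar (a short plain tube) standing among the nuts, to be left alone: 48 mm outside diameter, 32 mm bore, 32 mm high. Origin: centre of its underside.
- jar: Small closed jar standing beyond the nuts, to be left alone: 70 mm diameter, 65 mm high. Origin: centre of its underside.
- brush: Hand brush lying on the bench to the robot's left of the nuts, to be left alone: 200 mm long, lying along its x axis with the handle to -x. Origin: centre of its underside.

How it is judged:
At the end, for the whole second after the job is handed in: All three nuts lie flat (within 0.15 rad, origin within 5 mm of the bench top) and at rest (under 10 mm/s) inside the catch: each nut's centre at least 20 mm in from the line of the open side, and between the walls. The collar, jar and brush are within 20 mm of where they started (x of nut_a in the frame of catch between 0.02 and 0.15 m and y of nut_a in the frame of catch between -0.085 and 0.085 m and height (world z) of each of nut_a, nut_b, nut_c below 0.005 m and angle between each of nut_a, nut_b, nut_c's own z axis and vertical below 0.15 rad and linear speed of each of nut_a, nut_b, nut_c below 0.01 m/s and x of nut_b in the frame of catch between 0.02 and 0.15 m and y of nut_b in the frame of catch between -0.085 and 0.085 m and x of nut_c in the frame of catch between 0.02 and 0.15 m and y of nut_c in the frame of catch between -0.085 and 0.085 m and distance of each of collar, jar, brush from where it was at the start of the episode below 0.02 m); the robot touches nothing.
It fails at once if a nut is lifted off the bench (its origin more than 12 mm above the bench top) (height (world z) of any of nut_a, nut_b, nut_c above 0.012 m).
It fails at once if the collar, the jar or the brush is moved more than 20 mm from its place (distance of any of collar, jar, brush from where it was at the start of the episode above 0.02 m).
It fails at once if the collar is tipped over (angle between collar's own z axis and vertical above 0.6 rad).
It also fails if it takes over 72 s, if anything falls off the work surface, if the arm or the gripper's body presses on something with over 40 N, if the wrist force passes 120 N, or if a joint passes its speed limit or range.

## Working session

There is one attempt and no reset: what is moved stays moved. The work goes in short steps, each a Python script; the robot and the scene stay as the last script left them, time stands still between calls to the robot, and variables do not carry over. Pictures are saved under pics/ and viewed, at most 10 in all, crops included, and the job is handed in when it is done.

```bash
ls; mkdir -p pics
python3 - <<'E'
from bench import manip, effector, viewer
import cv2
for n in("scene","top"):
    cv2.imwrite(f"pics/{n}0.png",viewer.get_image(n)[:,:,::-1]); print(n,viewer.get_calibration(n))
print(manip.current_clock(),manip.current_tcp_rot(),manip.current_tool_pos())
E
```

```text
pics
scene {'vfov': 54.49677920136399, 'cx': 319.9461005660799, 'cy': 244.11895549939268, 'eye': array([0.97067399, 0.36352334, 0.70578176]), 'attitude': array([ 0.39208378,  0.8780663 , -0.24854274, -0.11617399])}
top {'vfov': 45.246906946300754, 'cx': 317.88035884083996, 'cy': 241.469365445102, 'eye': array([0.48995232, 0.10882383, 1.09224946]), 'attitude': array([ 0.71209878, -0.69892201,  0.05143304, -0.04216636])}
0.1 [ 9.72769238e-01  2.31774095e-01 -1.74544232e-04 -8.64250797e-04] [ 0.29276542 -0.57962111  0.22578241]
```

View pics/top0.png

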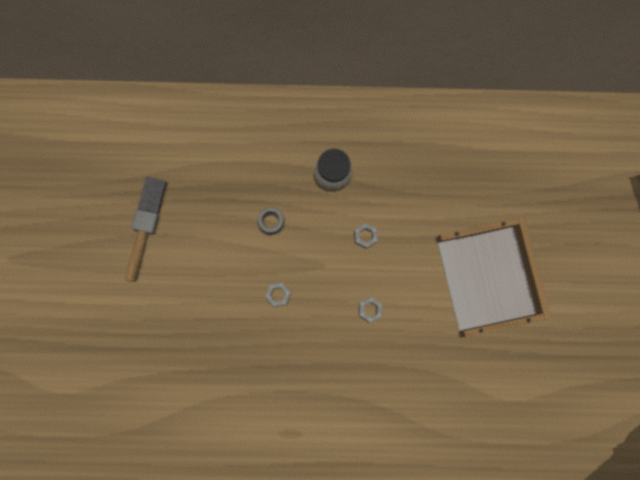

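View pics/scene0.png

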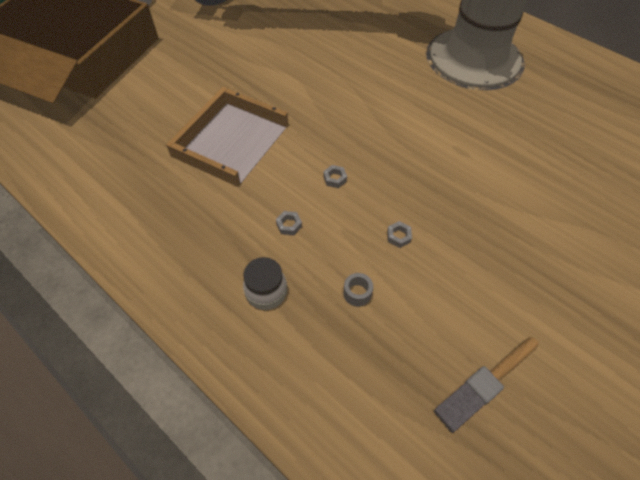

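The top view shows nuts at about (366,236), (278,295) and (371,310). The collar is at (271,221), the jar at (333,170) and the brush at about (147,230). The catch opens to the left in the picture, with wall ends near (440,240) and (461,332). In the scene view the same nuts are at (289,223), (400,234) and (335,176), and the collar is at (358,289). Next I triangulate these.

```bash
cat > h.py <<'E'
from bench import manip, effector, viewer
import cv2, numpy as np
from scipy.spatial.transform import Rotation as R
def ray(n,p):
    c=viewer.get_calibration(n); f=240/np.tan(np.radians(c["vfov"]/2))
    d=R.from_quat(c["attitude"]).apply([(p[0]-c["cx"])/f,(p[1]-c["cy"])/f,1]); return c["eye"],d/np.linalg.norm(d)
def onz(n,p,z):
    e,d=ray(n,p); return e+d*(z-e[2])/d[2]
def tri(p,q):
    (a,u),(b,v)=ray("top",p),ray("scene",q)
    s=np.linalg.lstsq(np.c_[u,-v],b-a,rcond=None)[0]; x,y=a+s[0]*u,b+s[1]*v
    return (x+y)/2,np.linalg.norm(x-y)
E
python3 - <<'E'
from h import *
np.set_printoptions(precision=4,suppress=True)
T=dict(n1=((366,236),(289,223)),n2=((278,295),(400,234)),n3=((371,310),(335,176)),collar=((271,221),(358,289)),jar=((334,165),(263,273)))
for k,(p,q) in T.items(): print(k,*tri(p,q),onz("top",p,.016)[:2],onz("scene",q,.016)[:2])
for p in [(440,241),(461,331),(515,228),(537,316)]: print("floor",p,onz("top",p,0))
for p in [(437,238),(462,335)]: print("wall end top",p,onz("top",p,.035))
for p in [(165,180),(146,178),(128,280)]: print("brush",onz("top",p,.01))
im=viewer.get_image("top"); cv2.imwrite("pics/c.png",cv2.resize(im[190:350,240:560,::-1],None,fx=2.5,fy=2.5,interpolation=cv2.INTER_CUBIC))
for p in [(.63,.06),(.48,.06),(.55,-.1),(.55,-.25),(.55,.15),(.42,.15),(.4,0)]:
  for a in (0,45,90,135,180,-45,-90): 
    q=(R.from_euler("z",a,degrees=True)*R.from_euler("x",180,degrees=True)).as_quat()
    print(p,a,manip.solve_ik([*p,.01],q) is not None,end="; ")
  print()
E
```

```text
n1 [0.6464 0.0054 0.0053] 0.003026552336791901 [0.6457 0.0052] [0.6506 0.0123]
n2 [0.5312 0.1703 0.007 ] 0.0032423762512381205 [0.5316 0.1684] [0.5361 0.1742]
n3 [ 0.5063 -0.0048  0.0053] 0.0031337880297618017 [ 0.507 -0.005] [0.5127 0.0022]
collar [0.6703 0.1864 0.016 ] 0.002364806150221243 [0.6708 0.1854] [0.6697 0.1874]
jar [0.7687 0.0704 0.0631] 0.0024579222291045625 [0.7822 0.0676] [0.7532 0.0501]
floor (440, 241) [ 0.6411 -0.1386  0.    ]
floor (461, 331) [ 0.471  -0.1765  0.    ]
floor (515, 228) [ 0.6693 -0.284   0.    ]
floor (537, 316) [ 0.5016 -0.3211  0.    ]
wall end top (437, 238) [ 0.6418 -0.1251  0.035 ]
wall end top (462, 335) [ 0.4645 -0.169   0.035 ]
brush [0.7473 0.3909 0.01  ]
brush [0.7505 0.4273 0.01  ]
brush [0.5546 0.4497 0.01  ]
(0.63, 0.06) 0 True; (0.63, 0.06) 45 True; (0.63, 0.06) 90 True; (0.63, 0.06) 135 True; (0.63, 0.06) 180 True; (0.63, 0.06) -45 True; (0.63, 0.06) -90 True; 
(0.48, 0.06) 0 True; (0.48, 0.06) 45 True; (0.48, 0.06) 90 True; (0.48, 0.06) 135 True; (0.48, 0.06) 180 True; (0.48, 0.06) -45 True; (0.48, 0.06) -90 True; 
(0.55, -0.1) 0 True; (0.55, -0.1) 45 True; (0.55, -0.1) 90 True; (0.55, -0.1) 135 True; (0.55, -0.1) 180 True; (0.55, -0.1) -45 True; (0.55, -0.1) -90 True; 
(0.55, -0.25) 0 True; (0.55, -0.25) 45 True; (0.55, -0.25) 90 True; (0.55, -0.25) 135 True; (0.55, -0.25) 180 True; (0.55, -0.25) -45 True; (0.55, -0.25) -90 True; 
(0.55, 0.15) 0 True; (0.55, 0.15) 45 True; (0.55, 0.15) 90 True; (0.55, 0.15) 135 True; (0.55, 0.15) 180 True; (0.55, 0.15) -45 True; (0.55, 0.15) -90 True; 
(0.42, 0.15) 0 True; (0.42, 0.15) 45 True; (0.42, 0.15) 90 True; (0.42, 0.15) 135 True; (0.42, 0.15) 180 True; (0.42, 0.15) -45 True; (0.42, 0.15) -90 True; 
(0.4, 0) 0 True; (0.4, 0) 45 True; (0.4, 0) 90 True; (0.4, 0) 135 True; (0.4, 0) 180 True; (0.4, 0) -45 True; (0.4, 0) -90 True;
```

View pics/c.png

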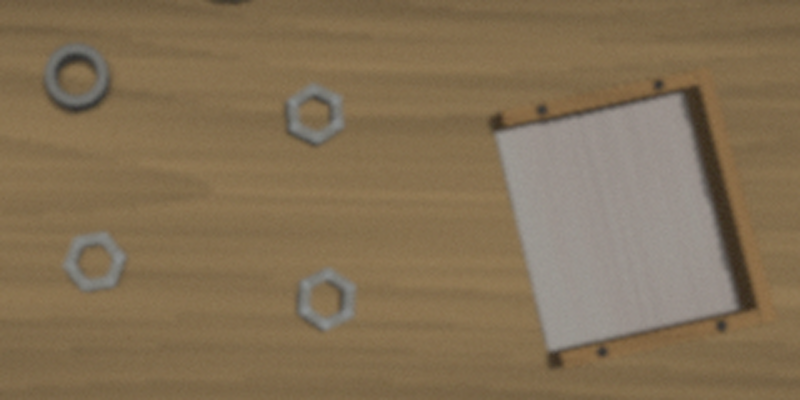

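The crop confirms the nut centres to under 1 px: (366,235.6), (278,294.8) and (370.4,309.6). The open side of the catch measures 174 mm against the 170 mm given, and its depth 148 mm against 150 mm. The two views put the nut centres 5–7 mm above the bench, within about 10 mm of their 16 mm tops, and the jar top at 63 mm. I'll push with closed fingers, face square to the travel. The nut next to the jar goes first.

```bash
cat >> h.py <<'E'
np.set_printoptions(precision=4,suppress=True)
C=[onz("top",p,0)[:2] for p in [(440,241),(461,331),(515,228),(537,316)]]
O=(C[0]+C[1])/2; ya=(C[0]-C[1]+C[2]-C[3]); ya/=np.linalg.norm(ya); xa=np.array([ya[1],-ya[0]])
def toc(w): return np.array([(w[:2]-O)@xa,(w[:2]-O)@ya])
def tow(c): return O+c[0]*xa+c[1]*ya
def push(nut,goal,Z=.008,back=.065,v=.09,off=.031):
    """nut: world xy, goal: catch xy"""
    g=tow(goal); d=(g-nut)/np.linalg.norm(g-nut); s=nut-back*d; e=g-off*d
    yaw=np.arctan2(d[1],d[0]); best=None
    for y in (yaw,yaw+np.pi):
        q=(R.from_euler("z",y)*R.from_euler("x",np.pi)).as_quat(); j=manip.solve_ik([*s,.15],q)
        if j is not None and (best is None or abs(j[6])<abs(best[0])): best=(j[6],q)
    q=best[1]
    manip.move_pose([*s,.15],q); manip.servo_line([*s,Z],vel=.12)
    print("down",manip.current_tool_pos(),manip.current_force())
    manip.servo_line([*e,Z],vel=v); print("pushed",manip.current_tool_pos(),manip.current_force())
    manip.servo_line([*(e-.02*d),Z],vel=.1); manip.servo_line([*(e-.02*d),.15],vel=.2)
def look(name):
    im=viewer.get_image("top"); cv2.imwrite(f"pics/{name}.png",cv2.resize(im[140:350,220:560,::-1],None,fx=2.3,fy=2.3,interpolation=cv2.INTER_CUBIC))
    print(manip.current_clock())
E
python3 - <<'E'
from h import *
print(O,xa,[toc(onz("top",p,.016)) for p in [(366,235.6),(278,294.8),(370.4,309.6)]])
effector.close(10)
p=manip.current_tool_pos(); manip.servo_line([p[0]+.1,p[1]+.1,.3],vel=.3)
push(onz("top",(366,235.6),.016)[:2],(.11,-.01))
p=manip.current_tool_pos(); manip.move_pose([.42,-.15,.3],manip.current_tcp_rot())
look("p1")
E
```

```text
[ 0.5561 -0.1575] [ 0.2168 -0.9762] [array([-0.1393,  0.1235]), array([-0.3234,  0.0471]), array([-0.1605, -0.0139])]
down [0.6648 0.0681 0.009 ] [0.2234 0.6488 0.0305]
pushed [ 0.5786 -0.2371  0.008 ] [ 0.293   0.7728 -0.5483]
11.7
```

View pics/p1.png

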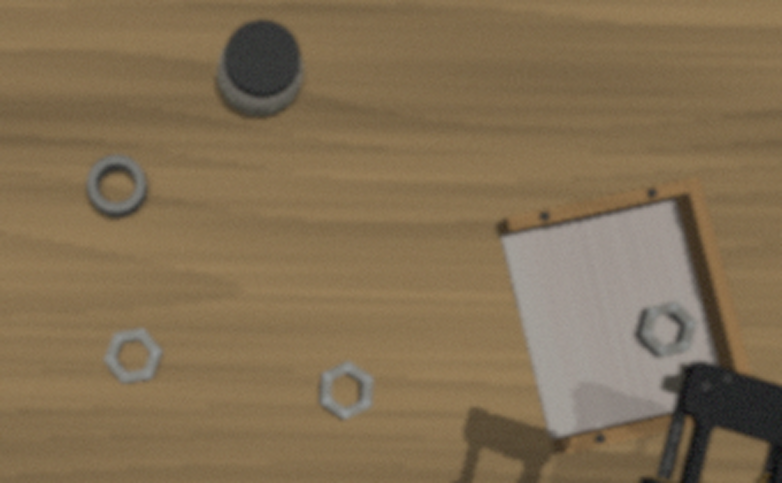

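The first nut lies flat in the catch near the back wall, at crop (665,330). The collar, at (117,185), and the jar, at (261,65), have not moved. The other two nuts come next.

Run:
```python
from h import *
print("n1",toc(onz("top",(220+665/2.3,140+330/2.3),.016)))
push(onz("top",(370.4,309.6),.016)[:2],(.06,-.05))
push(onz("top",(278,294.8),.016)[:2],(.06,.045))
manip.move_pose([.45,.12,.35],manip.current_tcp_rot())
look("p2")
```

```text
n1 [ 0.1052 -0.0183]
down [0.5046 0.0611 0.0086] [ 0.0967 -0.4416  0.6342]
pushed [ 0.5185 -0.1958  0.008 ] [0.2928 0.7913 0.5284]
down [0.5188 0.2323 0.0088] [-0.9328 -0.1787  0.0181]
pushed [ 0.6064 -0.1759  0.008 ] [0.1435 1.9291 0.6319]
28.5917
```

View pics/p2.png

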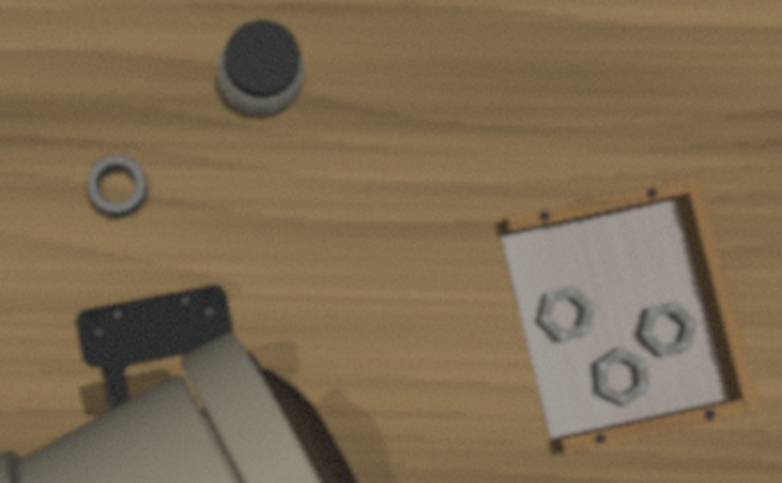

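All three nuts are in the catch, at crop (665,330), (619,376) and (565,315), and the collar and jar have not moved. The last nut is shallower than I planned, so I'll measure it and nudge it deeper.

Run:
```python
from h import *
P=[onz("top",(220+a/2.3,140+b/2.3),.016) for a,b in [(665,330),(619,376),(565,315)]]
print([toc(p) for p in P]); c=toc(P[2])
push(P[2][:2],(c[0]+.028,c[1]+.014),back=.06,v=.06)
manip.move_pose([.45,.12,.35],manip.current_tcp_rot())
im=viewer.get_image("top"); cv2.imwrite("pics/p3.png",im[:,:,::-1]); print(manip.current_clock())
```

```text
[array([ 0.1052, -0.0183]), array([ 0.0594, -0.0471]), array([0.0278, 0.0099])]
down [ 0.5346 -0.1361  0.0087] [0.4798 0.2231 0.3947]
pushed [ 0.5718 -0.1828  0.0079] [-0.4028 -0.1531  0.9405]
34.9833
```

View pics/p3.png

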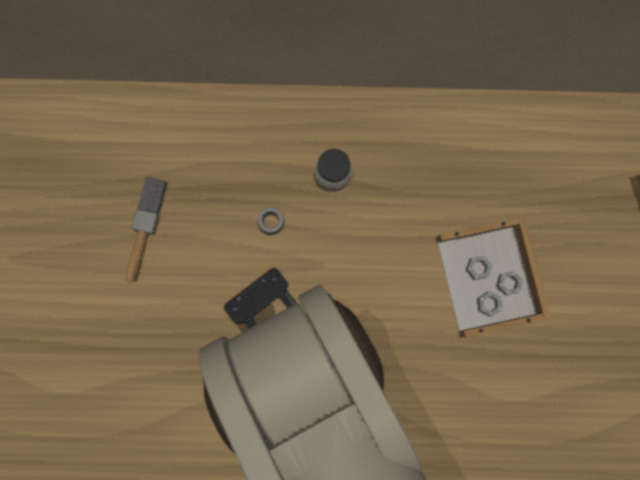

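The nuts are at (479,268), (509,283) and (488,304). The one I nudged is now about 33 px, or roughly 55–60 mm, inside the open side. The collar, jar and brush are at the same pixels as at the start. The arm is clear, so I'm handing in.

```bash
python3 -c "
from h import *
print([toc(onz('top',p,.016)) for p in [(479,268),(509,283),(488,304)]]); print(manip.hand_in())"
```

```text
[array([0.0565, 0.0213]), array([ 0.1052, -0.0174]), array([ 0.0571, -0.0476])]
the job is handed in; nothing more can be done
None
```

I handed the job in at about 35 s with all three nuts lying inside the catch, 56 to 105 mm in from the open side by my last picture, and the collar, jar and brush where they started; no verdict came back.

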